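# Load and start the dispensary packing machine

## Task

Get the packing machine running: lift the formed pill tray out of the open mould and lay it flat in the blue delivery tray, and drop every carton from the counter into the narrowest slot of the loading rack that it fits, fully down on the slot's floor and resting across both rails, about centred. Only when all that is done, turn the start key clockwise to its stop and let go of it so that it springs back. Leave everything loaded, and do not disturb the jar, the upright box or the stapler.

Things in the scene. Friction and masses are not known exactly. Their poses are not given: they have to be found in the camera images.
- pill_tray: Formed white plastic pill tray, 80 (x) x 110 (y) mm, side walls 4 thick and 22 high, floor 4 thick, two open wells parted by a central upright grip ridge 16 mm thick (y), 70 long (x), its top 42 mm above the tray's underside. 80 g. Origin: centre of the underside; z up. It starts lying in the mould, to be pinched by the ridge.
- mould_floor (a point): Centre of the cavity floor of the open steel mould (fixed block 120 (x) x 150 (y) x 38 mm high; cavity 84 x 114 mm and 20 deep, its floor 18 mm above the counter; four brass guide pins 10 mm high at the corners). Axes: x, y along the block, z up.
- delivery_in (a point): Centre of the inner floor (5 mm above the counter) of the fixed blue delivery tray, 160 (x) x 180 (y) mm outside, walls 5 thick, rim 22 mm above the counter. z up.
- key (a joint): Start key angle, rad: 0 at rest, grows clockwise seen from above, hard stop at 1.05. A light spring (0.12 N m/rad, about 0.14 N m at the stop) returns it to 0 when let go.
- key_grip (a point): Centre of the key's black bow, on the vertical turning axis: the bow is 36 mm wide (along its x), 9 mm thick (y) and 28 high, its centre 100 mm and its top 114 mm above the counter. It stands on top of a fixed grey switch box 90 x 90 x 66 mm with a steel collar (40 mm across) up to 74 mm. Axes turn with the key; z up, along the turning axis.
- carton1: White cream-tube carton, square section 18 x 18 mm, 120 mm long, rigid. Origin: its centre; x along its length (either end may lead and any long side may be up). 25 g, more or less. Starts lying on the counter. May be absent.
- carton2: White cream-tube carton, square section 25 x 25 mm, 120 mm long, rigid. Origin: its centre; x along its length (either end may lead and any long side may be up). 40 g, more or less. Starts lying on the counter. May be absent.
- carton3: White cream-tube carton, square section 32 x 32 mm, 120 mm long, rigid. Origin: its centre; x along its length (either end may lead and any long side may be up). 60 g, more or less. Starts lying on the counter. May be absent.
- carton4: White cream-tube carton, square section 39 x 39 mm, 120 mm long, rigid. Origin: its centre; x along its length (either end may lead and any long side may be up). 85 g, more or less. Starts lying on the counter. May be absent.
- carton5: White cream-tube carton, square section 46 x 46 mm, 120 mm long, rigid. Origin: its centre; x along its length (either end may lead and any long side may be up). 110 g, more or less. Starts lying on the counter. May be absent.
- slot1 (a point): Narrowest slot of the loading rack, for the 18 mm carton: 21 mm wide (y), widening by a 6 mm bevel on each side over the top 10 mm. The point is the middle of the slot's floor, 20 mm above the counter; x runs along the slot (and a loaded carton's length), z up.
- slot2 (a point): Second narrowest slot of the loading rack, for the 25 mm carton: 28 mm wide (y), widening by a 6 mm bevel on each side over the top 10 mm. The point is the middle of the slot's floor, 20 mm above the counter; x runs along the slot (and a loaded carton's length), z up.
- slot3 (a point): Middle slot of the loading rack, for the 32 mm carton: 35 mm wide (y), widening by a 6 mm bevel on each side over the top 10 mm. The point is the middle of the slot's floor, 20 mm above the counter; x runs along the slot (and a loaded carton's length), z up.
- slot4 (a point): Second widest slot of the loading rack, for the 39 mm carton: 42 mm wide (y), widening by a 6 mm bevel on each side over the top 10 mm. The point is the middle of the slot's floor, 20 mm above the counter; x runs along the slot (and a loaded carton's length), z up.
- slot5 (a point): Widest slot of the loading rack, for the 46 mm carton: 49 mm wide (y), widening by a 6 mm bevel on each side over the top 10 mm. The point is the middle of the slot's floor, 20 mm above the counter; x runs along the slot (and a loaded carton's length), z up.
- rack: Fixed aluminium loading rack, 100 (x) x 327 (y) mm, origin under its centre. Five slots in a row, growing narrower towards +y, 30 mm apart, cut in two rails (each 15 mm thick, centred at x = -37.5 and +37.5, tops 46 mm above the counter). Between the rails a 60 mm gap, open down to 6 mm above the counter, lets fingers in at the carton's middle.
- pill_bottle: Bystander: white pill jar, 56 mm across, 100 high; origin under its centre.
- cream_box: Bystander: upright white box 45 x 45 x 120 mm; origin under its centre.
- stapler: Bystander: green stapler, 130 mm long; origin under its centre.
There are look-alikes about, which are no part of the job. What is shaped like the carton3 but purple is not meant.

How it is judged:
By the outcome, as a careful person would: the job done as asked, in the order asked, and still so for the second after the job is handed in, with the robot touching nothing.
Of carton1, carton2, carton3, carton4, carton5 only 4 to 5 are there at a start; the rules pass over those that are not, and their reading is None.
At some moment in a run one of carton1, carton2, carton3, carton4, carton5 may be knocked a few centimetres aside while the robot is not near it.
It also fails if it takes over 210 s, if anything falls off the work surface, if the arm or the gripper's body presses on something with over 40 N, if the wrist force passes 120 N, or if a joint passes its speed limit or range.

## Robot

A 7-joint arm with a two-finger parallel gripper is mounted at the origin on the work surface. World frame = base frame: x ahead of the robot, y to its left, z up, the work surface at z = 0. Lengths are in mm, angles in rad, forces in N, time in s.
With the tool pointing down it reaches from about 400 to 750 mm from the base axis. Payload 19.5 kg.
Tool frame: the origin (TCP) lies at the very end of the fingers, on their centre line; the grasp point (between the pads) lies 19 mm behind it (manip.grasp_offset is the distance from the TCP to the grasp point, in mm); z points along the fingers, y is the line along which they close (so a half turn about z gives the same grasp; the last joint's range is limited). The gripper opens to 85 mm and grips with 20 to 120 N. Pads are 22 mm wide; open, the fingers measure 114 mm over their backs; the gripper's body (76 mm by 85 mm) begins 54 mm behind the grasp point. The pads swing forward as they close: fully open they stand 13 mm farther back than shut.
Start: joints at [-1.301, 0.707, -0.028, 1.485, 0.022, 0.951, -0.075], TCP at [176.381, 547.252, 231.268] pointing down, gripper open.
Joint ranges: [-2.71, 2.71], [-0.32, 2.16], [-1.57, 1.52], [0, 2.45], [-1.46, 4.6], [0, 2.02], [-2.83, 2.83]. Speed limits (rad/s): [1.89, 1.89, 2.57, 2.57, 3.01, 3.01, 3.01].

## Interface

Orientations are given as a unit quaternion [x, y, z, w].
In Python, from station import monitor, viewer, manip gives the robot as it stands.
- The arm moves only by the tool arm_command, never from a script. Its argument "steps" is a list that holds one entry, the list of rows, each a list of 7 numbers: the shift along the tool's x, y, z in cm, then the turn, a rotation vector about the tool's x, y, z in rad, then the finger opening in cm, from 0 to 8.54. A call has 1 to 8 rows; each row is the pose to reach, as a shift and turn from the pose commanded when the call began, along the tool's axes at that moment; what a row does not reach only later rows make up. A row lasts 1/8 s, in which the tool goes at most 62.5 mm and 10.7 degrees, less where a joint would pass 70% of its speed; a pose out of reach is approached as far as the arm can. A call with a gripper value outside its range is refused whole. The fingers move at their own pace and stop on an object; "grip_force" is the grip in N (left out, the last holds). Time passes only in rows, so rows that repeat a pose let the fingers close. It gives the time, the measured TCP pose, the force and the opening at its end, in the units of the state.
- monitor.state(): the state, without advancing time (a new reading comes with each control period).
- viewer.capture(name): name is "scene" or "top" or "wrist"; returns a dict with "pixels" (400x640x3 uint8, red, green, blue), "fx", "fy", "cx", "cy" (pixels), "D" ([k1, k2, p1, p2, k3] as OpenCV has them; the pictures are not rectified), "rvec" (rotation vector, rad) and "tvec" (3), from world to camera coordinates, as OpenCV has them; the wrist camera has in their place "hand_eye" (4x4, takes a point from camera to tool coordinates, whose origin is the TCP and whose axes are the flange's). Camera axes: x right, y down, z forward; pixel columns grow to the right and rows downward; lengths in mm; the calibration is good to about 2 mm. A picture is of the moment at which its call begins: read the wrist's pose just before it. There is no depth.
- manip.finish_job(): hands the job in, once; it reports no verdict.
Trained networks look in a picture, given as the dict that the camera call returned (one of the last four; its "shot" number tells which), for a name from the list of things; names that differ only in an ending like _2 or _b are one class to them, and where a whole thing is asked for, a point or a joint stands for the part that bears it (a point fixed in the world has none). Each returns a list of dicts, best first, with "confidence" (0 to 1); they miss things now and then, are a little off and sometimes report something else, mostly with a low value. They report only what shows in the picture. A call takes as long as a camera call. They do not tell look-alikes from the thing itself.
- viewer.recognise(thing, picture): "point" ([x, y, z] in mm, in world coordinates, good to about 4 mm: the middle of the surface that is visible of it).
- viewer.regions_of(thing, picture): "pixels" (400x640 bool, what is visible of it).
The state is a dict: "time_s": time; "joints": joint angles; "qd": joint speeds; "joint_efforts": joint torques, N m; "eef_pos": TCP position; "eef_rot": TCP orientation; "contact_force": force on the tool from outside, world axes, zero at the start; "wrist_torque": the same for the moment, N m; "gripper_width": opening from 0.0 (shut) to 1.0 (fully open).
Only numpy, scipy, OpenCV 4.12 (cv2) and the standard library are available. Lean on these libraries where they do the work, as an engineer would, in place of code of your own. Each camera call takes 0.05 s, during which the arm holds its last target. There are 200 camera calls.

## Working session

There is one attempt and no reset: what is moved stays moved. The work goes in short steps, Python scripts to look and compute and a tool call to move; the robot and the scene stay as the last step left them, time stands still between calls to the robot, and variables do not carry over. Pictures are saved under pics/ and viewed, on a budget of 14 in all, crops included, one or two more only if the job needs it, and the job is handed in when it is done.

Besides the shell and the picture viewer there is one more tool, called after "Emit:" as name(argument=value, ...), one argument or row to a line, values as JSON. arm_command: Moves the arm, as the interface text tells. Its arguments: {"type":"object","properties":{"steps":{"type":"array"},"grip_force":{"type":"number"}},"required":["steps"]}

```bash
ls; mkdir -p pics; cat > h.py <<'E'
import numpy as np, cv2
from station import monitor, viewer, manip
from scipy.spatial.transform import Rotation as R
def save(p,name): cv2.imwrite('pics/'+name,cv2.cvtColor(p['pixels'],cv2.COLOR_RGB2BGR))
def K(p): return np.array([[p['fx'],0,p['cx']],[0,p['fy'],p['cy']],[0,0,1.]])
def ext(p,s=None):
    if 'rvec' in p:
        return cv2.Rodrigues(np.array(p['rvec'],float))[0],np.array(p['tvec'],float).reshape(3)
    T=np.eye(4);T[:3,:3]=R.from_quat(s['eef_rot']).as_matrix();T[:3,3]=s['eef_pos']
    W=np.linalg.inv(T@np.array(p['hand_eye'])); return W[:3,:3],W[:3,3]
def ray(p,uv,z,s=None):
    "pixels -> world at height z"
    Rm,t=ext(p,s)
    n=cv2.undistortPoints(np.array(uv,float).reshape(-1,1,2),K(p),np.array(p['D'],float)).reshape(-1,2)
    d=np.c_[n,np.ones(len(n))]@Rm; c=-Rm.T@t
    return c+d*((z-c[2])/d[:,2])[:,None]
def proj(p,X,s=None):
    Rm,t=ext(p,s)
    return cv2.projectPoints(np.array(X,float).reshape(-1,1,3),cv2.Rodrigues(Rm)[0],t,K(p),np.array(p['D'],float))[0].reshape(-1,2)
E
python3 - <<'E'
from h import *
s=monitor.state(); print({k:np.round(v,3).tolist() for k,v in s.items()}); print(manip.grasp_offset)
for n in('top','scene','wrist'):
    p=viewer.capture(n); save(p,n+'0.png')
    print(n,p['fx'],p['D'],p.get('rvec'),p.get('tvec'),p.get('hand_eye'))
    if n=='top':
        for t in ['pill_tray','key','carton1','carton2','carton3','carton4','carton5','rack','pill_bottle','cream_box','stapler']:
            print(t,[(np.round(d['point']).tolist(),round(d['confidence'],2)) for d in viewer.recognise(t,p)])
E
```

```text
pics
{'time_s': 0.0, 'joints': [-1.301, 0.707, -0.028, 1.485, 0.022, 0.951, -0.075], 'qd': [0.001, 0.0, 0.001, 0.0, -0.001, -0.0, 0.001], 'joint_efforts': [-0.0, -88.32, 1.235, -23.617, 0.017, 0.006, 0.0], 'eef_pos': [176.331, 547.021, 230.844], 'eef_rot': [0.155, 0.988, -0.001, -0.0], 'contact_force': [0.156, 0.35, 0.003], 'wrist_torque': [0.02, 0.019, 0.02], 'gripper_width': 0.999}
18.700000000000003
top 452.8739279079709 [-0.11583123  0.          0.          0.          0.        ] [ 2.20943159 -2.14512135  0.13766666] [ -41.30227153  504.74644806 1640.27089087] None
pill_tray [([613.0, 323.0, 27.0], 0.76), ([484.0, -472.0, 121.0], 0.66)]
key [([639.0, 2.0, 5.0], 0.62)]
carton1 [([766.0, -277.0, 31.0], 0.87), ([452.0, 108.0, 43.0], 0.8), ([798.0, -58.0, 33.0], 0.75), ([241.0, -250.0, 33.0], 0.7), ([439.0, -124.0, 37.0], 0.6), ([446.0, 10.0, 27.0], 0.56), ([436.0, -350.0, 49.0], 0.56)]
carton2 [([766.0, -277.0, 31.0], 0.87), ([452.0, 108.0, 43.0], 0.8), ([798.0, -58.0, 33.0], 0.75), ([241.0, -250.0, 33.0], 0.7), ([439.0, -124.0, 37.0], 0.6), ([446.0, 10.0, 27.0], 0.56), ([436.0, -3
[... 757 characters left out ...]
7.0, 462.0, 100.0], 0.78), ([642.0, 2.0, 8.0], 0.58)]
cream_box [([484.0, -472.0, 119.0], 0.51)]
stapler [([355.0, -464.0, 44.0], 0.64), ([453.0, 106.0, 41.0], 0.61)]
scene 386.1115777076789 [0.02606264 0.         0.         0.         0.        ] [ 2.38195116  0.96715002 -0.3040817 ] [-363.91853639 -250.40162595 1660.51892811] None
wrist 350.06808309800397 [-0.07269779  0.          0.          0.          0.        ] None None [[-8.34135125e-04 -9.51950533e-01 -3.06250694e-01  7.87965467e+01]
 [ 9.99999532e-01 -9.44165033e-04  2.11146204e-04 -5.59819366e-01]
 [-4.90151938e-04 -3.06250374e-01  9.51950875e-01 -1.44903084e+02]
 [ 0.00000000e+00  0.00000000e+00  0.00000000e+00  1.00000000e+00]]
```

View pics/top0.png

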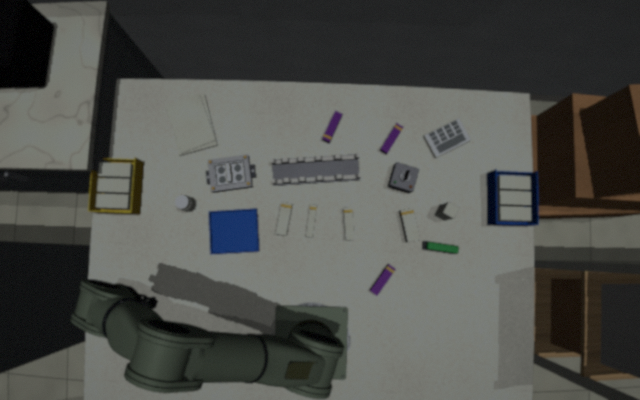

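View pics/scene0.png

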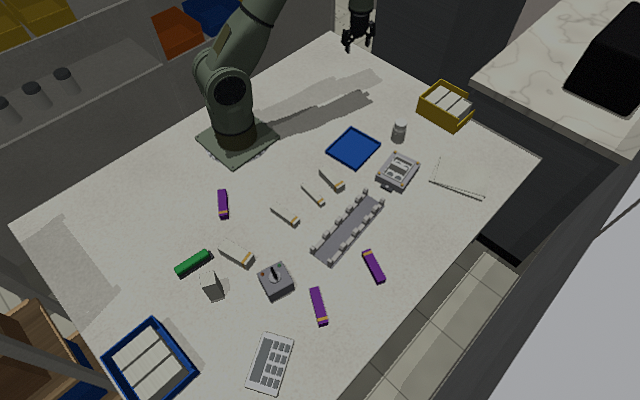

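The top picture shows the mould at (231,174), the blue tray at (234,231), the rack at (315,169) and the key box at (404,177). Four white cartons lie at (284,219), (311,220), (348,223) and (405,225). The purple ones are decoys. Next I move the wrist camera over the scene.

```bash
cat >> h.py <<'E'
def go(x,y,z,yaw,s=None):
    "print tool shift (cm) and rotvec to world TCP pose; yaw deg of tool x axis, tool down"
    s=s or monitor.state(); A=R.from_quat(s['eef_rot']); a=np.radians(yaw)
    tx=np.array([np.cos(a),np.sin(a),0]); tz=np.array([0,0,-1.]); B=R.from_matrix(np.c_[tx,np.cross(tz,tx),tz])
    d=A.inv().apply(np.array([x,y,z])-s['eef_pos'])/10; r=(A.inv()*B).as_rotvec()
    print('shift',np.round(d,2),'turn',np.round(r,3),'from',np.round(s['eef_pos'],1)); return d,r
E
python3 -c "
from h import *
go(480,0,340,180)"
```

```text
shift [-45.69 -42.77 -10.87] turn [-0.     0.    -0.312] from [176.4 547.2 231.3]
```

Emit:
arm_command(
  steps=[
    [[-45.7,-42.8,-10.9,0,0,-0.312,8.5],[-45.7,-42.8,-10.9,0,0,-0.312,8.5],[-45.7,-42.8,-10.9,0,0,-0.312,8.5],[-45.7,-42.8,-10.9,0,0,-0.312,8.5],[-45.7,-42.8,-10.9,0,0,-0.312,8.5],[-45.7,-42.8,-10.9,0,0,-0.312,8.5],[-45.7,-42.8,-10.9,0,0,-0.312,8.5],[-45.7,-42.8,-10.9,0,0,-0.312,8.5]],
  ],
)

```text
time_s: 1.7
eef_pos: [416.0, 114.6, 317.7]
eef_rot: [-0.0, 1.0, 0.0, 0.0]
contact_force: [1.0, 0.4, -0.1]
gripper_width: 0.996
```

```bash
python3 -c "
from h import *
go(480,0,340,180)"
```

```text
shift [ -6.4  -11.46  -2.23] turn [0.    0.001 0.   ] from [416.  114.6 317.7]
```

Emit:
arm_command(
  steps=[
    [[-6.4,-11.5,-2.2,0,0,0,8.5],[-6.4,-11.5,-2.2,0,0,0,8.5],[-6.4,-11.5,-2.2,0,0,0,8.5],[-6.4,-11.5,-2.2,0,0,0,8.5]],
  ],
)

```text
time_s: 2.2
eef_pos: [479.2, 1.6, 338.9]
eef_rot: [0.0, 1.0, 0.0, -0.0]
contact_force: [-0.1, 0.7, -0.4]
gripper_width: 0.997
```

```bash
python3 - <<'E'
from h import *
import pickle
s=monitor.state(); p=viewer.capture('wrist'); save(p,'w1.png'); pickle.dump((s,p),open('w1.pkl','wb'))
print(np.round(s['eef_pos'],1),np.round(s['joints'],2))
cv2.imwrite('pics/w1b.png',cv2.resize(cv2.imread('pics/w1.png'),(800,500),interpolation=cv2.INTER_CUBIC))
for t in ['carton3','pill_tray','key','rack']:
    print(t,[(np.round(d['point']).tolist(),round(d['confidence'],2)) for d in viewer.recognise(t,p)])
E
```

```text
[479.2   1.6 338.9] [ 0.01  0.44 -0.14  1.62  0.07  1.09  1.43]
carton3 [([434.0, -122.0, 30.0], 0.86), ([438.0, -340.0, 47.0], 0.81), ([449.0, 110.0, 40.0], 0.73), ([717.0, -260.0, 31.0], 0.7), ([635.0, -3.0, 8.0], 0.61), ([443.0, 12.0, 23.0], 0.59), ([783.0, -53.0, 36.0], 0.57)]
pill_tray [([612.0, 314.0, 31.0], 0.64), ([366.0, -416.0, 10.0], 0.54)]
key [([610.0, -319.0, 100.0], 0.71)]
rack [([642.0, 4.0, 9.0], 0.57)]
```

View pics/w1b.png

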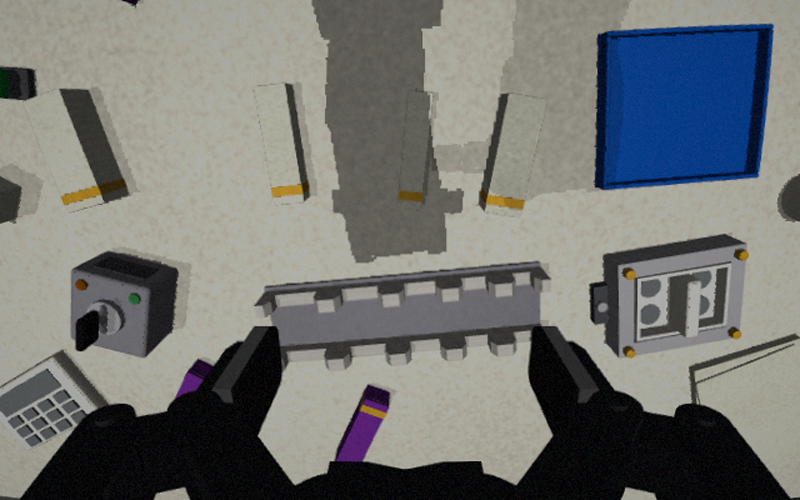

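This wrist view is rotated, with +x down and +y to the right. In it the cartons sit at about (80,150), (280,140), (415,145) and (515,155), the rack at (400,310), the mould at (685,295) and the key at (95,320). I'll take a closer view of the rack.

Emit:
arm_command(
  steps=[
    [[-12,0,17,0,0,0,8.5],[-12,0,17,0,0,0,8.5],[-12,0,17,0,0,0,8.5],[-12,0,17,0,0,0,8.5],[-12,0,17,0,0,0,8.5],[-12,0,17,0,0,0,8.5]],
  ],
)

```text
time_s: 3.2
eef_pos: [599.1, 1.9, 170.2]
eef_rot: [-0.0, 1.0, -0.0, 0.001]
contact_force: [-0.9, -0.0, -0.5]
gripper_width: 0.999
```

```bash
cat >> h.py <<'E'
from scipy.optimize import minimize
def hullmask(p,s,X):
    h=cv2.convexHull(np.round(proj(p,X,s)).astype(np.float32)*1).reshape(-1,2)
    m=np.zeros((400,640),np.uint8); cv2.fillConvexPoly(m,np.round(h*16).astype(np.int32),1,shift=4); return m>0
def boxpts(x,y,yaw,L,W,H,z0=0):
    c=np.array([[i,j,k] for i in(-L/2,L/2) for j in(-W/2,W/2) for k in(z0,z0+H)])
    a=np.radians(yaw); return np.c_[x+c[:,0]*np.cos(a)-c[:,1]*np.sin(a),y+c[:,0]*np.sin(a)+c[:,1]*np.cos(a),c[:,2]]
def fit(p,s,mask,x0,L,W,H,z0=0,yaws=(0,)):
    best=None
    def iou(v):
        m=hullmask(p,s,boxpts(*v,L,W,H,z0)); return -(m&mask).sum()/max(1,(m|mask).sum())
    for yw in yaws:
        v0=np.array([x0[0],x0[1],yw]); sim=np.array([v0,v0+[8,0,0],v0+[0,8,0],v0+[0,0,8]])
        r=minimize(iou,v0,method='Nelder-Mead',options=dict(initial_simplex=sim,xatol=.05,fatol=1e-4))
        if best is None or r.fun<best.fun: best=r
    return best.x,-best.fun
E
python3 - <<'E'
from h import *
import pickle
s=monitor.state(); p=viewer.capture('wrist'); save(p,'w2.png'); pickle.dump((s,p),open('w2.pkl','wb'))
print(np.round(s['eef_pos'],1))
cv2.imwrite('pics/w2b.png',cv2.resize(cv2.imread('pics/w2.png')[80:320],(800,300),interpolation=cv2.INTER_CUBIC))
s,p=pickle.load(open('w1.pkl','rb'))
p1=viewer.capture('top')
for d in viewer.regions_of('carton3',p1):
    m=d['pixels']; ys,xs=np.nonzero(m); c=np.array([xs.mean(),ys.mean()]); X=ray(p1,c,15)[0]
    b=p1['pixels'][m].mean(0)
    print('reg',round(d['confidence'],2),m.sum(),np.round(c),np.round(X),np.round(b))
    if b[1]<70 or m.sum()>600: continue
    out=[]
    for w in(18,25,32,39,46):
        v,i=fit(p1,None,m,X,120,w,w,yaws=(-20,0,20)); out.append((w,np.round(v,1).tolist(),round(i,3)))
    for o in out: print('   ',o)
E
```

```text
[599.1   1.9 170.2]
reg 0.9 402 [284. 218.] [451. 109.  15.] [103. 103.  95.]
    (18, [451.1, 108.1, -12.9], np.float64(0.572))
    (25, [449.8, 110.4, -3.3], np.float64(0.735))
    (32, [451.0, 109.3, -7.7], np.float64(0.87))
    (39, [450.8, 108.4, -6.8], np.float64(0.95))
    (46, [450.5, 107.8, -3.1], np.float64(0.83))
reg 0.62 260 [392. 137.] [ 772. -287.   15.] [73. 48. 84.]
reg 0.61 300 [382. 279.] [ 238. -259.   15.] [73. 48. 84.]
reg 0.58 524 [409. 225.] [ 439. -356.   15.] [113. 114. 106.]
    (18, [440.2, -352.1, 21.7], np.float64(0.466))
    (25, [440.6, -355.7, 7.2], np.float64(0.616))
    (32, [438.4, -352.3, 9.9], np.float64(0.767))
    (39, [440.5, -353.4, 14.8], np.float64(0.917))
    (46, [440.1, -353.6, 13.5], np.float64(0.961))
reg 0.53 203 [334. 121.] [828. -66.  15.] [73. 51. 88.]
reg 0.51 82 [351. 223.] [ 440. -139.   15.] [111. 114. 104.]
    (18, [441.7, -141.5, 2.0], np.float64(0.414))
    (25, [441.1, -136.3, 3.0], np.float64(0.309))
    (32, [438.8, -139.8, -4.7], np.float64(0.247))
    (39, [441.7, -133.5, -2.0], np.float64(0.202))
    (46, [442.3, -140.5, 1.3], np.float64(0.173))
```

View pics/w2b.png

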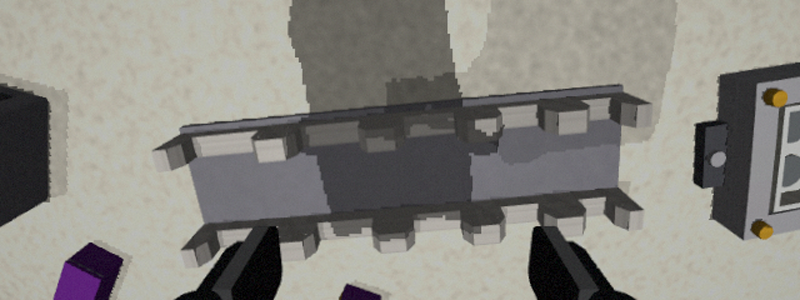

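```bash
cat >> h.py <<'E'
SLOT={1:137.,2:82.5,3:21.,4:-47.5,5:-123.}; SW={1:21,2:28,3:35,4:42,5:49}
def place(P,x,y,yaw):
    P=np.asarray(P,float); a=np.radians(yaw)
    return np.c_[x+P[:,0]*np.cos(a)-P[:,1]*np.sin(a),y+P[:,0]*np.sin(a)+P[:,1]*np.cos(a),P[:,2]]
def seg(pts,n=30,closed=True):
    pts=np.array(pts,float); q=np.r_[pts,pts[:1]] if closed else pts
    return np.concatenate([a+(b-a)*np.linspace(0,1,n)[:,None] for a,b in zip(q[:-1],q[1:])])
def rackmodel():
    b=[163.5]+[e for i in range(1,6) for e in(SLOT[i]+SW[i]/2+6,SLOT[i]-SW[i]/2-6)]+[-163.5]
    out=[]
    for xc in(-37.5,37.5):
        for hi,lo in zip(b[::2],b[1::2]):
            out.append(seg([[xc-7.5,hi,46],[xc+7.5,hi,46],[xc+7.5,lo,46],[xc-7.5,lo,46]]))
    return np.concatenate(out)
def grad(p,sig=1.0):
    g=cv2.GaussianBlur(cv2.cvtColor(p['pixels'],cv2.COLOR_RGB2GRAY).astype(np.float32),(0,0),sig)
    m=np.hypot(cv2.Sobel(g,cv2.CV_32F,1,0),cv2.Sobel(g,cv2.CV_32F,0,1)); return np.minimum(m,np.percentile(m,97))
def edgefit(p,s,M,v0,step=(6,6,2),sigs=(4,2,1)):
    v=np.array(v0,float)
    for sg in sigs:
        G=grad(p,sg)
        f=lambda v:-cv2.remap(G,*[a.astype(np.float32)[:,None] for a in proj(p,place(M,*v),s).T],cv2.INTER_LINEAR).mean()/G.mean()
        best=None
        for dx in(-1,0,1):
          for dy in(-1,0,1):
            w=v+np.array([dx,dy,0])*np.array(step); k=sg/4
            r=minimize(f,w,method='Nelder-Mead',options=dict(initial_simplex=np.array([w,w+[step[0]*k,0,0],w+[0,step[1]*k,0],w+[0,0,step[2]*k]]),xatol=.02,fatol=1e-4))
            if best is None or r.fun<best.fun: best=r
        v=best.x
    return v,-best.fun
def overlay(p,s,M,v,name,crop,k=1.25):
    im=cv2.cvtColor(p['pixels'],cv2.COLOR_RGB2BGR); im=cv2.resize(im,None,fx=k,fy=k,interpolation=cv2.INTER_CUBIC)
    for M_,v_ in zip(M,v):
        for u in (proj(p,place(M_,*v_),s)+.5)*k-.5: cv2.circle(im,tuple(int(round(t)) for t in u),0,(0,0,255),-1)
    y0,y1,x0,x1=[int(c*k) for c in crop]; cv2.imwrite('pics/'+name,im[y0:y1,x0:x1])
E
python3 - <<'E'
from h import *
import pickle
s,p=pickle.load(open('w2.pkl','rb'))
uv=np.array([[153,152],[651,104],[183,263],[643,213]])/1.25+[0,80]
X=ray(p,uv,46,s); print(np.round(X,1))
c=X.mean(0); d=(X[1]-X[0])+(X[3]-X[2]); yaw=np.degrees(np.arctan2(-d[0],d[1])); print(c,yaw)
M=rackmodel(); v,f=edgefit(p,s,M,[c[0],c[1],yaw]); print('w2',v,f)
overlay(p,s,[M],[v],'ov.png',(130,300,100,540),1.8)
s1,p1=pickle.load(open('w1.pkl','rb')); print('w1',edgefit(p1,s1,M,v,step=(3,3,1),sigs=(2,1)))
E
```

```text
[[ 610.9 -166.1   46. ]
 [ 578.5  159.7   46. ]
 [ 696.1 -159.7   46. ]
 [ 656.   167.8   46. ]]
[6.35350472e+02 4.32752844e-01 4.60000000e+01] 6.337339724307815
w2 [638.85408907   1.07522984   5.55783217] 4.311116695404053
w1 (array([638.73287461,   1.08735548,   5.61686086]), np.float64(3.9498841762542725))
```

View pics/ov.png

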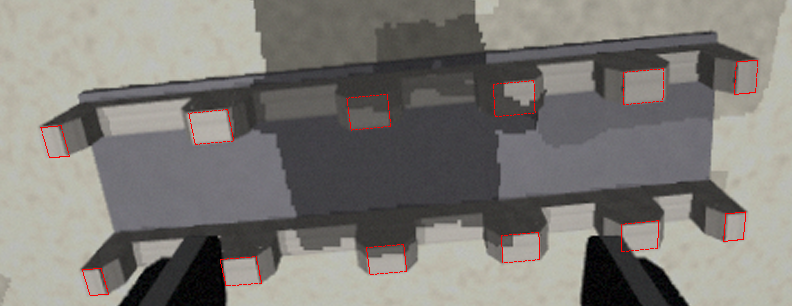

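Rack found: (638.8, 1.1), yaw 5.6°. Two pictures agree on this to 0.1 mm. Next I fit the other things in the same way.

```bash
cat >> h.py <<'E'
def rect(L,W,z): return [[-L/2,-W/2,z],[L/2,-W/2,z],[L/2,W/2,z],[-L/2,W/2,z]]
def box(L,W,z0,z1):
    a,b=rect(L,W,z0),rect(L,W,z1); return np.concatenate([seg(b)]+[seg([q,r],20,False) for q,r in zip(a,b)])
mould=np.concatenate([seg(rect(120,150,38)),seg(rect(84,114,38))])
ridge=seg(rect(70,16,42+18)); deliv=np.concatenate([seg(rect(160,180,22)),seg(rect(150,170,22))])
sbox=seg(rect(90,90,66)); bow=seg(rect(36,9,114))
def carton(w): return seg(rect(120,w,w))
E
python3 - <<'E'
from h import *
import pickle
s,p=pickle.load(open('w1.pkl','rb'))
def bestf(M,x,y,yaws,**k):
    return max((edgefit(p,s,M,[x,y,a],**k) for a in yaws),key=lambda r:r[1])
Ms=[];vs=[]
def do(n,M,*a,**k):
    v,f=bestf(M,*a,**k); print(n,np.round(v,2),round(f,2)); Ms.append(M);vs.append(v); return v
vm=do('mould',mould,612,314,(0,8))
do('ridge',ridge,vm[0],vm[1],(vm[2],),step=(2,2,1),sigs=(2,1))
X=ray(p,[[685/1.25,105/1.25]],22,s)[0]; do('deliv',deliv,X[0],X[1],(0,5))
do('sbox',sbox,610,-319,(-25,-10,0,10))
do('bow',bow,610,-319,(0,45,90,135),step=(3,3,10),sigs=(2,1))
do('c5',carton(46),440,-353,(13,)); do('c4',carton(39),451,108,(-7,))
for u,nm in(((280,140),'A'),((415,145),'B')):
    for w in(18,25,32):
        X=ray(p,[np.array(u)/1.25],w,s)[0]; v,f=bestf(carton(w),X[0],X[1],(-8,0,8)); print(nm,w,np.round(v,2),round(f,2)); Ms.append(carton(w));vs.append(v)
overlay(p,s,Ms[:7]+[Ms[9],Ms[11]],vs[:7]+[vs[9],vs[11]],'ov2.png',(0,300,0,640),1.25)
for i in(1,2,3,4,5): print(i,np.round(place([[0,SLOT[i],0]],638.8,1.1,5.58),1))
E
```

```text
mould [597.95 300.79   9.96] 5.14
ridge [603.69 300.85  16.1 ] 5.0
deliv [397.5  298.63   5.27] 4.21
sbox [ 612.83 -324.46  -14.74] 4.83
bow [ 611.29 -323.75  -12.01] 5.31
c5 [ 437.1  -352.85   14.07] 3.6
c4 [440.7  113.45  -8.74] 3.07
A 18 [ 435.39 -106.7     5.48] 4.39
A 25 [ 435.15 -100.87    5.64] 3.25
A 32 [ 4.3051e+02 -9.1830e+01  3.8000e-01] 2.96
B 18 [452.69  43.33  11.67] 3.27
B 25 [425.93  41.24   9.91] 2.79
B 32 [437.25  52.97  22.29] 2.03
1 [[625.5 137.5   0. ]]
2 [[630.8  83.2   0. ]]
3 [[636.8  22.    0. ]]
4 [[643.4 -46.2   0. ]]
5 [[ 650.8 -121.3    0. ]]
```

View pics/ov2.png

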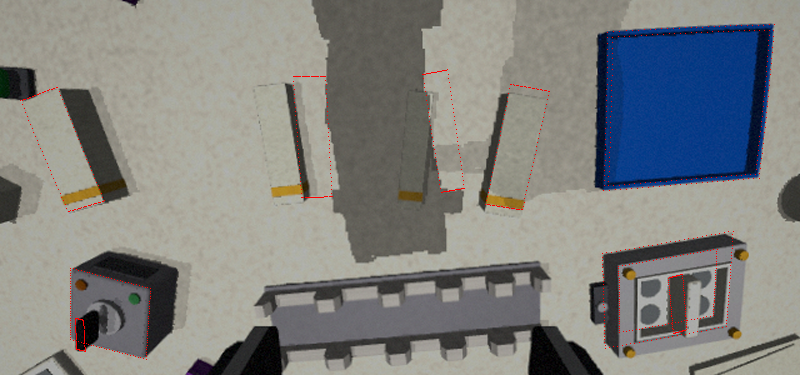

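The rack, key box and blue tray fits look right. The mould and ridge fits and the two small carton fits do not, so I'll look closer at the mould.

Emit:
arm_command(
  steps=[
    [[3,31,-3,0,0,0,4.4],[3,31,-3,0,0,0,4.4],[3,31,-3,0,0,0,4.4],[3,31,-3,0,0,0,4.4],[3,31,-3,0,0,0,4.4],[3,31,-3,0,0,0,4.4],[3,31,-3,0,0,0,4.4]],
  ],
)

```text
time_s: 4.22
eef_pos: [569.3, 311.0, 199.5]
eef_rot: [-0.0, 1.0, -0.0, 0.0]
contact_force: [-0.1, 0.2, 0.2]
gripper_width: 0.516
```

```bash
python3 - <<'E'
from h import *
import pickle
s=monitor.state(); p=viewer.capture('wrist'); pickle.dump((s,p),open('w3.pkl','wb')); print(np.round(s['eef_pos'],1))
Ms=[];vs=[]
def do(n,M,x,y,yaws,**k):
    v,f=max((edgefit(p,s,M,[x,y,a],**k) for a in yaws),key=lambda r:r[1]); print(n,np.round(v,2),round(f,2)); Ms.append(M);vs.append(v); return v
vm=do('mould',mould,608,316,(0,8,15))
do('ridge',ridge,vm[0],vm[1],(vm[2],),step=(4,4,2),sigs=(2,1))
vd=do('deliv',deliv,397,299,(5,),step=(4,4,2),sigs=(3,1))
overlay(p,s,Ms,vs,'ov3.png',(0,400,0,640),1.25)
E
```

```text
[569.3 311.  199.5]
mould [611.43 320.61  10.18] 3.39
ridge [598.67 353.2   32.64] 3.61
deliv [402.66 297.27   5.28] 1.88
```

View pics/ov3.png

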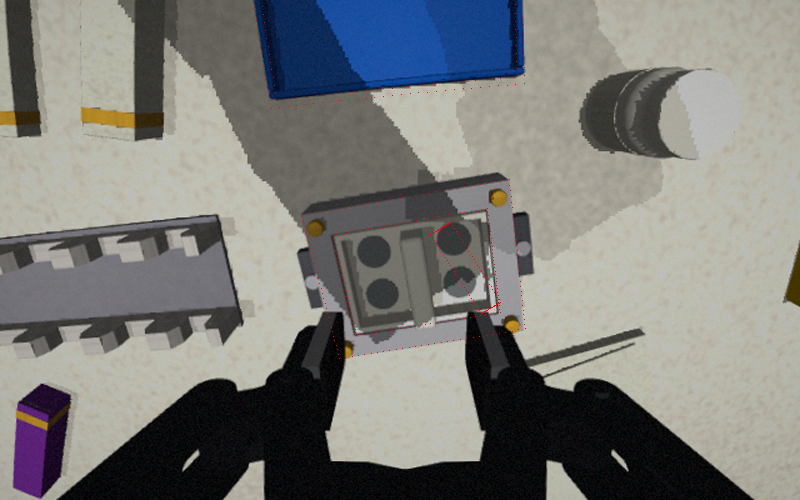

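```bash
python3 - <<'E'
from h import *
import pickle
s,p=pickle.load(open('w3.pkl','rb'))
uv=np.array([[400,237],[423,232],[436,322],[412,328],[418,280]])/1.25
print(np.round(ray(p,uv,60,s),1))
print((proj(p,place(np.array(rect(70,16,60)),611.4,320.6,10.2),s)*1.25).round())
print(edgefit(p,s,ridge,[611.4,320.6,10.2],step=(1.5,1.5,.5),sigs=(1,)), edgefit(p,s,mould,[611.4,320.6,10.2],step=(1,1,.5),sigs=(1,)))
p1=viewer.capture('top')
print('top mould',edgefit(p1,None,mould,[611.4,320.6,10.2],step=(3,3,1),sigs=(2,1)))
print('top deliv',edgefit(p1,None,deliv,[398,298,5.2],step=(3,3,1),sigs=(2,1)))
print('top rack',edgefit(p1,None,rackmodel(),[638.8,1.1,5.6],step=(3,3,1),sigs=(2,1)))
print('top sbox',edgefit(p1,None,sbox,[612,-324,-14.7],step=(3,3,1),sigs=(2,1)))
go(611.4,320.6,100,190.2,s)
E
```

```text
[[575.4 307.3  60. ]
 [571.9 322.9  60. ]
 [639.7 333.1  60. ]
 [644.6 315.7  60. ]
 [606.8 319.8  60. ]]
[[399. 241.]
 [416. 331.]
 [438. 328.]
 [422. 237.]]
(array([610.05259749, 319.1741616 ,  10.73344484]), np.float64(2.36834454536438)) (array([611.40029107, 320.61052443,  10.13710688]), np.float64(3.3935043811798096))
top mould (array([618.64963015, 278.72174168,  -8.04993116]), np.float64(3.169306516647339))
top deliv (array([417.90954993, 337.30632681,   1.22026997]), np.float64(2.3132686614990234))
top rack (array([639.76738491,  -1.69832123,   5.38411756]), np.float64(5.061471462249756))
top sbox (array([ 607.37176415, -318.84875272,  -15.35513209]), np.float64(5.704802989959717))
shift [-4.2   0.97  9.95] turn [-0.001  0.001 -0.178] from [569.3 311.  199.5]
```

Emit:
arm_command(
  steps=[
    [[-4.05,0.85,9.5,0,0,-0.182,4],[-4.05,0.85,9.5,0,0,-0.182,4],[-4.05,0.85,9.5,0,0,-0.182,4],[-4.05,0.85,14,0,0,-0.182,4],[-4.05,0.85,17.1,0,0,-0.182,4],[-4.05,0.85,17.1,0,0,-0.182,4],[-4.05,0.85,17.1,0,0,-0.182,0.5],[-4.05,0.85,17.1,0,0,-0.182,0.5]],
  ],
  grip_force=40,
)

```text
time_s: 5.32
eef_pos: [610.8, 320.4, 30.7]
eef_rot: [-0.091, 0.996, 0.001, 0.002]
contact_force: [-1.3, -1.4, 9.4]
gripper_width: 0.177
```

Emit:
arm_command(
  steps=[
    [[0,0,0,0,0,0,0.5],[0,0,0,0,0,0,0.5],[0,0,0,0,0,0,0.5]],
  ],
)

```text
time_s: 5.7
eef_pos: [610.8, 320.3, 30.7]
eef_rot: [-0.091, 0.996, 0.001, 0.001]
contact_force: [-1.8, -0.9, 8.9]
gripper_width: 0.182
```

```bash
python3 -c "
from h import *
go(610.8,320.3,120,190.4)
go(397.5,298.6,110,185.3)"
```

```text
shift [-0.03  0.   -8.93] turn [0.001 0.003 0.   ] from [610.8 320.3  30.7]
shift [21.35  1.72 -8.  ] turn [0.001 0.003 0.089] from [610.8 320.3  30.7]
```

Emit:
arm_command(
  steps=[
    [[0,0,-4,0,0,0,0.5],[0,0,-9,0,0,0,0.5],[0,0,-9,0,0,0,0.5],[5,0.4,-8.5,0,0,0.02,0.5],[10,0.9,-8,0,0,0.05,0.5],[16,1.3,-8,0,0,0.09,0.5],[21.4,1.7,-8,0,0,0.09,0.5],[21.4,1.7,-8,0,0,0.09,0.5]],
  ],
)

```text
time_s: 6.7
eef_pos: [393.1, 297.9, 109.0]
eef_rot: [-0.047, 0.999, -0.0, -0.001]
contact_force: [1.7, 1.1, -0.6]
gripper_width: 0.181
```

```bash
python3 - <<'E'
from h import *
import pickle
s=monitor.state(); p=viewer.capture('wrist'); pickle.dump((s,p),open('w4.pkl','wb')); print(np.round(s['eef_pos'],1),s['gripper_width'],s['contact_force'])
v,f=edgefit(p,s,deliv,[397.5,298.6,5.3],step=(3,3,1),sigs=(2,1)); print(v,f)
overlay(p,s,[deliv],[v],'ov4.png',(0,400,0,640),1)
go(397.5,298.6,18.5,185.3)
E
```

```text
[393.1 297.9 109. ] 0.18069056960970695 [ 1.72653407  1.11737685 -0.55055981]
[396.73892087 291.81438955   5.55064497] 3.7918362617492676
shift [-0.19  0.01  9.05] turn [0.    0.001 0.001] from [395.5 298.3 109. ]
```

View pics/ov4.png

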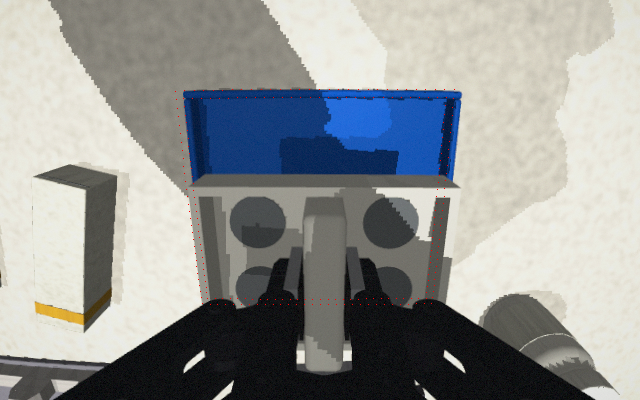

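The tray is held level over the blue tray, so I lower it.

Emit:
arm_command(
  steps=[
    [[-0.2,0,4,0,0,0,0.5],[-0.2,0,7,0,0,0,0.5],[-0.2,0,8.5,0,0,0,0.5],[-0.2,0,9.1,0,0,0,0.5],[-0.2,0,9.1,0,0,0,0.5],[-0.2,0,9.1,0,0,0,4],[-0.2,0,9.1,0,0,0,4],[-0.2,0,9.1,0,0,0,4]],
  ],
)

```text
time_s: 7.75
eef_pos: [398.3, 298.2, 17.3]
eef_rot: [-0.046, 0.999, 0.0, 0.0]
contact_force: [-0.1, 0.1, -0.2]
gripper_width: 0.463
```

```bash
python3 -c "
from h import *
s=monitor.state();print(s['eef_pos'],s['gripper_width'],s['contact_force'])
go(397.5,298.6,120,185.3)
go(410,112,160,180)"
```

```text
[398.33595604 298.20358213  17.2500806 ] 0.46263740953027077 [-0.08891917  0.11981868 -0.21545667]
shift [  0.08   0.05 -10.28] turn [ 0.  0. -0.] from [398.3 298.2  17.3]
shift [  0.55 -18.65 -14.28] turn [0.    0.    0.092] from [398.3 298.2  17.3]
```

Emit:
arm_command(
  steps=[
    [[0,0,-5,0,0,0,4],[0,0,-10.5,0,0,0,4],[0,-5,-15,0,0,0.09,8.5],[1,-29.8,-20.3,0,0,0.09,8.5],[1,-29.8,-20.3,0,0,0.09,8.5],[1,-29.8,-20.3,0,0,0.09,8.5],[1,-29.8,-20.3,0,0,0.09,8.5],[1,-29.8,-20.3,0,0,0.09,8.5]],
  ],
)

```text
time_s: 8.75
eef_pos: [415.7, -3.4, 220.8]
eef_rot: [0.002, 1.0, -0.001, 0.001]
contact_force: [0.2, 0.7, 0.6]
gripper_width: 0.997
```

```bash
cat >> h.py <<'E'
def cbox(w):  # visible top outline plus verticals
    return box(120,w,0,w)
E
python3 - <<'E'
from h import *
import pickle
s=monitor.state(); p=viewer.capture('wrist'); pickle.dump((s,p),open('w5.pkl','wb')); print(np.round(s['eef_pos'],1))
save(p,'w5.png')
for d in viewer.regions_of('carton3',p):
    m=d['pixels']; ys,xs=np.nonzero(m); c=np.array([xs.mean(),ys.mean()]); X=ray(p,c,15,s)[0]; b=p['pixels'][m].mean(0)
    print('reg',round(d['confidence'],2),m.sum(),np.round(c),np.round(X),np.round(b))
    if b[1]<70 or d['confidence']<.4 : continue
    for w in(18,25,32,39,46):
        v,i=fit(p,s,m,X,120,w,w,yaws=(-10,5)); print('   ',w,np.round(v,1).tolist(),round(i,3))
E
```

```text
[415.7  -3.4 220.8]
reg 0.98 2926 [339. 191.] [443.  12.  15.] [92. 90. 77.]
    18 [447.7, 11.4, -8.1] 0.768
    25 [445.6, 10.9, -5.5] 0.949
    32 [445.4, 9.4, -2.6] 0.753
    39 [445.1, 11.9, 1.1] 0.598
    46 [442.9, 11.2, -1.6] 0.483
reg 0.86 4591 [ 21. 199.] [ 450. -345.   15.] [79. 75. 63.]
    18 [436.6, -342.8, 10.0] 0.617
    25 [438.4, -345.7, 11.1] 0.784
    32 [438.3, -348.2, 12.4] 0.903
    39 [439.0, -351.3, 12.8] 0.97
    46 [438.7, -354.5, 12.3] 0.984
reg 0.73 2497 [39. 21.] [ 269. -279.   15.] [64. 34. 57.]
reg 0.68 202 [137. 395.] [ 734. -262.   15.] [46. 19. 60.]
reg 0.56 5815 [437. 196.] [450. 116.  15.] [132. 129. 113.]
    18 [454.1, 120.0, -15.6] 0.466
    25 [450.4, 116.2, -10.7] 0.646
    32 [450.3, 114.5, -8.9] 0.85
    39 [449.3, 112.6, -9.0] 0.975
    46 [448.6, 109.9, -5.2] 0.812
```

View pics/w5.png

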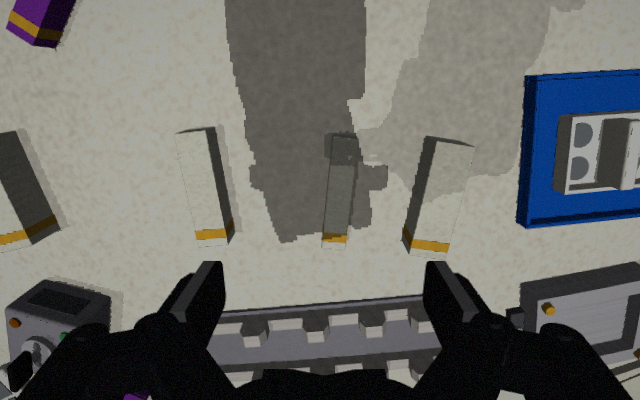

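The picture shows carton2 at (338,190), carton4 at (440,195), carton3 at (207,185) and carton5 at (25,195). The 18 mm carton is absent. The pill tray lies in the blue tray at (610,150).

```bash
python3 - <<'E'
from h import *
import pickle
s,p=pickle.load(open('w5.pkl','rb'))
X=ray(p,[[205,187]],32,s)[0]; print(X)
for w in (25,32,39): print(w,edgefit(p,s,carton(w),[X[0],X[1],6],step=(2,2,1),sigs=(2,1)))
print(edgefit(p,s,carton(39),[449.3,112.6,-9],step=(2,2,1),sigs=(2,1)),edgefit(p,s,carton(25),[445.6,10.9,-5.5],step=(2,2,1),sigs=(1,)))
go(445.6,10.9,4,174.5)
E
```

```text
[ 433.27814036 -123.00242851   32.        ]
25 (array([ 434.15297366, -116.56416922,    5.2724896 ]), np.float64(5.123834609985352))
32 (array([ 434.06082674, -117.69894308,    5.38450023]), np.float64(4.729976654052734))
39 (array([ 433.63382771, -119.00354805,    5.26763649]), np.float64(4.210488796234131))
(array([449.63829005, 112.05969848,  -8.70181273]), np.float64(4.678981304168701)) (array([437.38790175,  12.23560847,  -7.13257737]), np.float64(2.6583354473114014))
shift [-2.97  1.1  21.63] turn [0.    0.001 0.096] from [ 4.158e+02 -1.000e-01  2.203e+02]
```

Emit:
arm_command(
  steps=[
    [[-3,1.2,6,0,0,0.1,6.5],[-3,1.2,12,0,0,0.1,6.5],[-3,1.2,17,0,0,0.1,6.5],[-3,1.2,20,0,0,0.1,6.5],[-3,1.2,21.7,0,0,0.1,6.5],[-3,1.2,21.7,0,0,0.1,6.5],[-3,1.2,21.7,0,0,0.1,1],[-3,1.2,21.7,0,0,0.1,1]],
  ],
  grip_force=30,
)

```text
time_s: 9.85
eef_pos: [446.0, 12.9, 3.8]
eef_rot: [0.049, 0.999, 0.0, 0.001]
contact_force: [-0.3, 0.6, -1.6]
gripper_width: 0.341
```

Emit:
arm_command(
  steps=[
    [[0,0,0,0,0,0,1],[0,0,0,0,0,0,1],[0,0,-5,0,0,0,1],[0,0,-10,0,0,0,1],[0,0,-10,0,0,0,1],[0,0,-10,0,0,0,1]],
  ],
)

```text
time_s: 10.6
eef_pos: [445.7, 12.5, 103.1]
eef_rot: [0.049, 0.999, -0.0, 0.0]
contact_force: [-0.0, 0.2, -0.3]
gripper_width: 0.286
```

```bash
python3 - <<'E'
from h import *
s=monitor.state();print(s['eef_pos'],s['gripper_width']*85.4)
go(630.8,83.2,90,185.6)
E
```

```text
[445.6650821   12.52758892 103.13446928] 24.44007453096226
shift [-17.73   8.84   1.32] turn [-0.     0.    -0.196] from [445.7  12.5 103.1]
```

Emit:
arm_command(
  steps=[
    [[-6,3,0,0,0,-0.1,1],[-12,6,0,0,0,-0.196,1],[-17.7,8.8,1,0,0,-0.196,1],[-17.7,8.8,3,0,0,-0.196,1],[-17.7,8.8,4.3,0,0,-0.196,1],[-17.7,8.8,4.3,0,0,-0.196,1],[-17.7,8.8,4.3,0,0,-0.196,1]],
  ],
)

```text
time_s: 11.48
eef_pos: [630.2, 82.5, 60.7]
eef_rot: [-0.049, 0.999, -0.0, 0.0]
contact_force: [-0.0, -0.8, -0.5]
gripper_width: 0.284
```

```bash
python3 - <<'E'
from h import *
s=monitor.state();p=viewer.capture('wrist');print(s['eef_pos'],s['gripper_width']*85.4)
import pickle; pickle.dump((s,p),open('w6.pkl','wb'))
M=[rackmodel(),box(120,25,0,25)+[0,0,55]]
overlay(p,s,M,[[638.8,1.1,5.6],[s['eef_pos'][0],s['eef_pos'][1],5.6]],'ov6.png',(60,400,60,540),1.6)
print('rack',edgefit(p,s,M[0],[638.8,1.1,5.6],step=(2,2,1),sigs=(2,1)))
go(630.8,83.2,25,185.6)
E
```

```text
[630.17281775  82.48588496  60.71438497] 24.28497791975477
rack (array([638.99127261,  -0.75907223,   5.60734565]), np.float64(2.759308338165283))
shift [-0.05  0.06  3.59] turn [-0.     0.001  0.   ] from [630.4  82.6  60.9]
```

View pics/ov6.png

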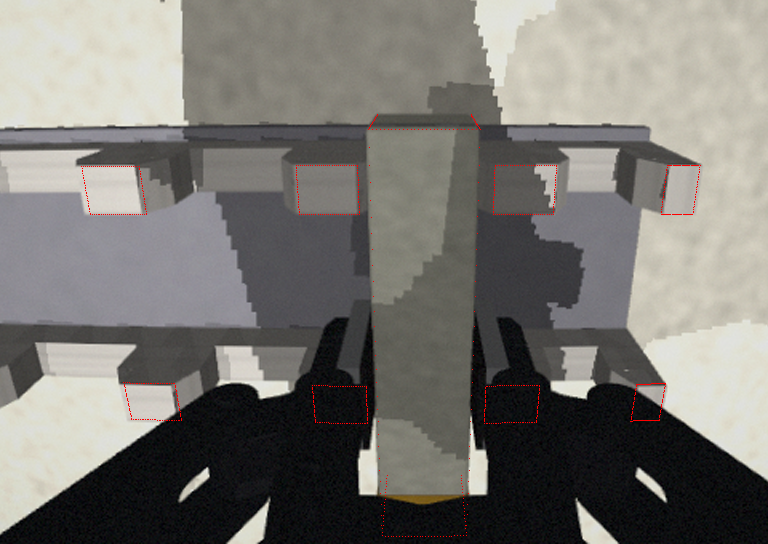

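Well aligned over slot 2. I lower, release and back off.

Emit:
arm_command(
  steps=[
    [[0,0,1.5,0,0,0,1],[0,0,2.8,0,0,0,1],[0,0,3.5,0,0,0,1],[0,0,3.6,0,0,0,1],[0,0,3.6,0,0,0,1]],
  ],
)

```text
time_s: 12.15
eef_pos: [630.4, 82.8, 23.8]
eef_rot: [-0.049, 0.999, -0.0, -0.0]
contact_force: [0.4, -0.3, -0.8]
gripper_width: 0.283
```

```bash
python3 - <<'E'
from h import *
s=monitor.state();print(s['eef_pos'],s['gripper_width']*85.4,s['contact_force'])
E
```

```text
[630.35906287  82.81763659  23.80750655] 24.157912267221345 [ 0.3520898  -0.29273512 -0.7696159 ]
```

```bash
python3 -c "
from h import *
go(425,0,210,180)"
```

```text
shift [ 21.25  -6.23 -18.62] turn [-0.    -0.     0.098] from [630.4  82.8  23.8]
```

Emit:
arm_command(
  steps=[
    [[0,0,0,0,0,0,3.6],[0,0,0,0,0,0,3.6],[0,0,-3,0,0,0,3.6],[0,0,-8,0,0,0,3.6],[0,0,-14,0,0,0,8.5]],
  ],
)

```text
time_s: 12.78
eef_pos: [629.9, 82.8, 165.2]
eef_rot: [-0.049, 0.999, -0.0, -0.001]
contact_force: [0.6, -0.5, 0.8]
gripper_width: 0.62
```

Emit:
arm_command(
  steps=[
    [[21.3,-6.2,-4.6,0,0,0.098,8.5],[21.3,-6.2,-4.6,0,0,0.098,8.5],[21.3,-6.2,-4.6,0,0,0.098,8.5],[21.3,-6.2,-4.6,0,0,0.098,8.5],[21.3,-6.2,-4.6,0,0,0.098,8.5],[21.3,-6.2,-4.6,0,0,0.098,8.5],[21.3,-6.2,-4.6,0,0,0.098,8.5]],
  ],
)

```text
time_s: 13.65
eef_pos: [425.0, 0.6, 209.8]
eef_rot: [-0.0, 1.0, 0.0, -0.0]
contact_force: [-0.2, -0.2, 0.3]
gripper_width: 0.997
```

```bash
cat > look.py <<'E'
from h import *
import pickle,sys
# usage: look.py w x y yaw [...]: fit cartons of width w near guess
s=monitor.state(); p=viewer.capture('wrist'); s2=monitor.state(); save(p,'last.png')
print('pos',np.round(s['eef_pos'],1),'moved',np.round(np.array(s2['eef_pos'])-s['eef_pos'],2))
pickle.dump((s,p),open('last.pkl','wb'))
a=[float(t) for t in sys.argv[1:]]
G=[a[i:i+4] for i in range(0,len(a),4)]; ds=viewer.regions_of('carton3',p)
for w,x,y,yaw in G:
    print(w,'edge',[np.round(t,2) for t in edgefit(p,s,carton(w),[x,y,yaw],step=(2,2,1),sigs=(2,1))])
    for d in ds:
        m=d['pixels']; ys,xs=np.nonzero(m); X=ray(p,[xs.mean(),ys.mean()],w/2,s)[0]
        if np.hypot(X[0]-x,X[1]-y)<60:
            print('   mask',round(d['confidence'],2),np.round(X[:2]),[np.round(t,2) for t in fit(p,s,m,X,120,w,w,yaws=(yaw,))])
E
python3 look.py 39 449.5 112 -8.8 32 434.5 -120 5.5; python3 -c "
from h import *
go(449.5,112.3,8,171.2)"
```

```text
pos [425.    0.6 209.8] moved [-0.14 -0.02 -0.03]
39.0 edge [array([449.54, 112.23,  -8.62]), np.float64(4.3)]
   mask 0.76 [448. 114.] [array([448.95, 112.15,  -9.05]), np.float64(0.98)]
32.0 edge [array([ 434.49, -117.14,    5.7 ]), np.float64(4.62)]
   mask 0.82 [ 436. -128.] [array([ 437.89, -127.6 ,    5.53]), np.float64(0.97)]
shift [-2.49 11.17 20.18] turn [-0.    -0.     0.154] from [424.8   0.5 209.8]
```

Emit:
arm_command(
  steps=[
    [[-2.5,6,3,0,0,0.154,8],[-2.5,11.2,6,0,0,0.154,8],[-2.5,11.2,11,0,0,0.154,8],[-2.5,11.2,16,0,0,0.154,8],[-2.5,11.2,20.2,0,0,0.154,8],[-2.5,11.2,20.2,0,0,0.154,8],[-2.5,11.2,20.2,0,0,0.154,2],[-2.5,11.2,20.2,0,0,0.154,2]],
  ],
  grip_force=35,
)

```text
time_s: 14.75
eef_pos: [450.3, 112.4, 9.6]
eef_rot: [0.077, 0.997, 0.0, 0.001]
contact_force: [0.5, -0.5, 0.2]
gripper_width: 0.528
```

Emit:
arm_command(
  steps=[
    [[0,0,0,0,0,0,2],[0,0,0,0,0,0,2],[0,0,-5,0,0,0,2],[0,0,-10,0,0,0,2],[0,0,-10,0,0,0,2],[0,0,-10,0,0,0,2]],
  ],
)

```text
time_s: 15.5
eef_pos: [449.6, 112.2, 108.4]
eef_rot: [0.077, 0.997, 0.0, 0.0]
contact_force: [0.1, 0.6, -1.2]
gripper_width: 0.452
```

```bash
python3 - <<'E'
from h import *
s=monitor.state();print(s['eef_pos'],s['gripper_width']*85.4)
go(643.4,-47.0,75,185.6)
E
```

```text
[449.5589753  112.22143522 108.39284491] 38.5881182451701
shift [-21.59 -12.76   3.35] turn [ 0.     0.001 -0.252] from [449.6 112.2 108.4]
```

Emit:
arm_command(
  steps=[
    [[-6,-3.5,0,0,0,-0.1,2],[-11,-7,0,0,0,-0.2,2],[-16,-10,0,0,0,-0.252,2],[-21.6,-12.8,1,0,0,-0.252,2],[-21.6,-12.8,4,0,0,-0.252,2],[-21.6,-12.8,4,0,0,-0.252,2],[-21.6,-12.8,4,0,0,-0.252,2]],
  ],
)

```text
time_s: 16.38
eef_pos: [643.1, -46.6, 68.6]
eef_rot: [-0.05, 0.999, 0.0, -0.0]
contact_force: [0.7, 0.2, -0.3]
gripper_width: 0.457
```

```bash
python3 - <<'E'
from h import *
s=monitor.state();p=viewer.capture('wrist');print(s['eef_pos'],s['gripper_width']*85.4)
print('rack',edgefit(p,s,rackmodel(),[638.8,0.5,5.6],step=(2,2,1),sigs=(2,1)))
go(643.4,-46.8,29,185.6)
E
```

```text
[643.06570673 -46.58987781  68.60208872] 39.02758527428704
rack (array([638.87292848,   2.10885327,   5.51332142]), np.float64(3.4701802730560303))
shift [-0.   -0.01  4.  ] turn [-0.     0.001  0.001] from [643.3 -46.7  69. ]
```

Emit:
arm_command(
  steps=[
    [[0,0.02,1.5,0,0,0,2],[0,0.02,2.8,0,0,0,2],[0,0.02,3.7,0,0,0,2],[0,0.02,4.1,0,0,0,2],[0,0.02,4.1,0,0,0,2]],
  ],
)

```text
time_s: 17.05
eef_pos: [643.4, -47.1, 28.4]
eef_rot: [-0.049, 0.999, -0.0, 0.0]
contact_force: [-10.8, -0.0, 29.4]
gripper_width: 0.452
```

```bash
python3 -c "
from h import *
print(monitor.state()['contact_force'])
go(430,-100,210,180)"
```

```text
[-1.07991817e+01 -1.17926281e-02  2.94402916e+01]
shift [ 21.75  -3.19 -18.16] turn [-0.     0.     0.098] from [643.4 -47.1  28.4]
```

Emit:
arm_command(
  steps=[
    [[0,0,0,0,0,0,5],[0,0,0,0,0,0,5],[0,0,-3,0,0,0,5],[0,0,-8,0,0,0,5],[0,0,-14,0,0,0,8.5]],
  ],
)

```text
time_s: 17.68
eef_pos: [642.8, -47.1, 167.8]
eef_rot: [-0.049, 0.999, 0.0, -0.001]
contact_force: [0.9, -0.5, -0.3]
gripper_width: 0.785
```

Emit:
arm_command(
  steps=[
    [[21.8,-3.2,-4.2,0,0,0.098,8.5],[21.8,-3.2,-4.2,0,0,0.098,8.5],[21.8,-3.2,-4.2,0,0,0.098,8.5],[21.8,-3.2,-4.2,0,0,0.098,8.5],[21.8,-3.2,-4.2,0,0,0.098,8.5],[21.8,-3.2,-4.2,0,0,0.098,8.5],[21.8,-3.2,-4.2,0,0,0.098,8.5]],
  ],
)

```text
time_s: 18.55
eef_pos: [430.1, -100.0, 208.7]
eef_rot: [-0.0, 1.0, 0.0, -0.0]
contact_force: [-0.1, -0.2, -1.0]
gripper_width: 0.994
```

```bash
python3 look.py 32 437.9 -127.6 5.5 46 438.7 -354 12.4; python3 -c "
from h import *
go(437.5,-126.5,5,185.5)"
```

```text
pos [ 430.1 -100.   208.7] moved [-0.13 -0.02  0.01]
32.0 edge [array([ 438.21, -127.11,    5.88]), np.float64(4.54)]
   mask 0.66 [ 437. -128.] [array([ 437.83, -127.19,    5.9 ]), np.float64(0.96)]
46.0 edge [array([ 431.37, -354.79,   14.06]), np.float64(4.55)]
shift [-0.77 -2.65 20.38] turn [ 0.    -0.    -0.095] from [ 429.8 -100.   208.8]
```

View pics/last.png

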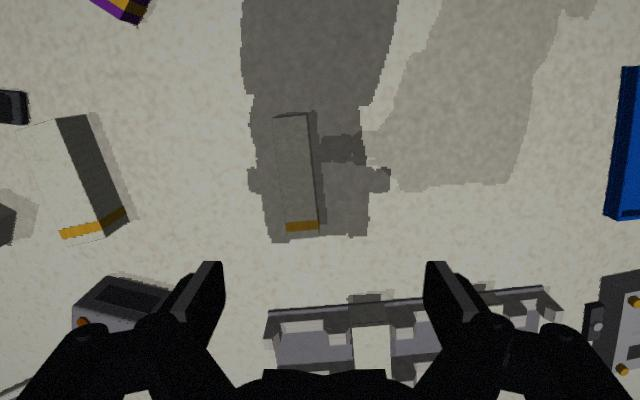

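Carton3 is at (297,175) and both fits agree. Carton4 sits in its slot at (372,345).

Emit:
arm_command(
  steps=[
    [[-0.8,-2.7,5,0,0,-0.103,7.5],[-0.8,-2.7,10,0,0,-0.103,7.5],[-0.8,-2.7,15,0,0,-0.103,7.5],[-0.8,-2.7,18.5,0,0,-0.103,7.5],[-0.8,-2.7,20.3,0,0,-0.103,7.5],[-0.8,-2.7,20.3,0,0,-0.103,7.5],[-0.8,-2.7,20.3,0,0,-0.103,1.5],[-0.8,-2.7,20.3,0,0,-0.103,1.5]],
  ],
  grip_force=30,
)

```text
time_s: 19.65
eef_pos: [437.9, -127.5, 6.8]
eef_rot: [-0.051, 0.999, -0.0, 0.001]
contact_force: [0.3, 0.1, 0.2]
gripper_width: 0.462
```

Emit:
arm_command(
  steps=[
    [[0,0,0,0,0,0,1.5],[0,0,0,0,0,0,1.5],[0,0,-5,0,0,0,1.5],[0,0,-10,0,0,0,1.5],[0,0,-10,0,0,0,1.5],[0,0,-10,0,0,0,1.5]],
  ],
)

```text
time_s: 20.4
eef_pos: [437.4, -127.5, 106.1]
eef_rot: [-0.051, 0.999, -0.0, 0.0]
contact_force: [0.4, 0.8, -1.3]
gripper_width: 0.371
```

```bash
python3 - <<'E'
from h import *
s=monitor.state();print(s['eef_pos'],s['gripper_width']*85.4)
go(636.8,21.7,70,185.6)
E
```

```text
[ 437.43145734 -127.51181668  106.07988073] 31.688196718542
shift [-21.36  12.8    3.61] turn [-0.     0.     0.005] from [ 437.4 -127.5  106.1]
```

Emit:
arm_command(
  steps=[
    [[-6,3.5,0,0,0,0,1.5],[-11,7,0,0,0,0,1.5],[-16,10,0,0,0,0.005,1.5],[-21.3,12.8,1,0,0,0.005,1.5],[-21.3,12.8,4,0,0,0.005,1.5],[-21.3,12.8,4,0,0,0.005,1.5],[-21.3,12.8,4,0,0,0.005,1.5]],
  ],
)

```text
time_s: 21.28
eef_pos: [635.9, 21.4, 66.4]
eef_rot: [-0.049, 0.999, -0.0, -0.0]
contact_force: [-0.2, -0.0, -0.1]
gripper_width: 0.371
```

```bash
python3 - <<'E'
from h import *
s=monitor.state();p=viewer.capture('wrist');print(s['eef_pos'],s['gripper_width']*85.4)
print('rack',edgefit(p,s,rackmodel(),[638.8,1.1,5.6],step=(2,2,1),sigs=(2,1)))
go(636.8,21.9,26,185.6)
E
```

```text
[635.91229592  21.40979038  66.4290879 ] 31.670758650171077
rack (array([638.81640211,   2.0990604 ,   5.53957575]), np.float64(3.682382583618164))
shift [-0.06  0.04  4.09] turn [-0.     0.001 -0.   ] from [636.2  21.4  66.9]
```

Emit:
arm_command(
  steps=[
    [[-0.05,0.05,1.5,0,0,0,1.5],[-0.05,0.05,2.8,0,0,0,1.5],[-0.05,0.05,3.7,0,0,0,1.5],[-0.05,0.05,4.05,0,0,0,1.5],[-0.05,0.05,4.05,0,0,0,1.5]],
  ],
)

```text
time_s: 21.95
eef_pos: [636.4, 22.4, 26.4]
eef_rot: [-0.049, 0.999, -0.0, -0.0]
contact_force: [-9.2, 0.6, 21.0]
gripper_width: 0.365
```

```bash
python3 -c "
from h import *
s=monitor.state();print(s['contact_force'],s['gripper_width']*85.4)
go(425,-300,210,180)"
```

```text
[-9.16144268  0.59965223 20.9557015 ] 31.193751323311613
shift [ 24.2  -30.02 -18.35] turn [-0.    -0.     0.098] from [636.4  22.4  26.4]
```

Emit:
arm_command(
  steps=[
    [[0,0,0,0,0,0,4.2],[0,0,0,0,0,0,4.2],[0,0,-3,0,0,0,4.2],[0,0,-8,0,0,0,4.2],[0,0,-14,0,0,0,8.5]],
  ],
)

```text
time_s: 22.58
eef_pos: [636.2, 22.5, 166.4]
eef_rot: [-0.049, 0.999, -0.0, -0.001]
contact_force: [0.1, 0.2, 0.2]
gripper_width: 0.689
```

Emit:
arm_command(
  steps=[
    [[24.2,-34,-5,0,0,0.098,8.5],[24.2,-34,-5,0,0,0.098,8.5],[24.2,-34,-5,0,0,0.098,8.5],[24.2,-34,-5,0,0,0.098,8.5],[24.2,-34,-5,0,0,0.098,8.5],[24.2,-34,-5,0,0,0.098,8.5],[24.2,-34,-5,0,0,0.098,8.5],[24.2,-34,-5,0,0,0.098,8.5]],
  ],
)

```text
time_s: 23.58
eef_pos: [427.1, -342.6, 215.6]
eef_rot: [0.002, 1.0, -0.001, -0.0]
contact_force: [0.7, 0.7, -0.3]
gripper_width: 0.993
```

Emit:
arm_command(
  steps=[
    [[0,0,0,0,0,0,8.5],[0,0,0,0,0,0,8.5]],
  ],
)

```text
time_s: 23.82
eef_pos: [429.8, -338.5, 215.5]
eef_rot: [-0.001, 1.0, 0.0, 0.0]
contact_force: [0.6, 0.5, -0.1]
gripper_width: 0.997
```

```bash
python3 look.py 46 438.7 -354 12.4; python3 -c "
from h import *
go(438.7,-354,13,192.5)"
```

```text
pos [ 429.8 -338.5  215.5] moved [-0.08 -0.15  0.04]
46.0 edge [array([ 439.27, -351.27,   13.73]), np.float64(4.14)]
   mask 0.82 [ 440. -353.] [array([ 439.5 , -351.36,   13.57]), np.float64(0.98)]
shift [-0.9  -1.52 20.25] turn [ 0.    -0.    -0.216] from [ 429.7 -338.8  215.5]
```

View pics/last.png

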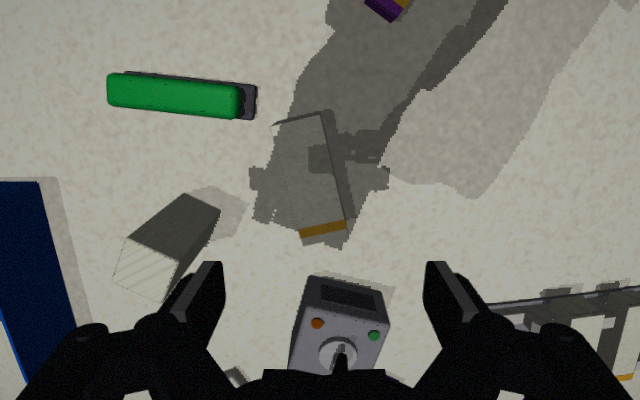

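Carton5 is at (310,175). Both fits agree on (439.4, -351.3), yaw 13.6°.

Emit:
arm_command(
  steps=[
    [[-1,-1.25,5,0,0,-0.15,8.5],[-1,-1.25,10,0,0,-0.237,8.5],[-1,-1.25,15,0,0,-0.237,8.5],[-1,-1.25,18.5,0,0,-0.237,8.5],[-1,-1.25,20.3,0,0,-0.237,8.5],[-1,-1.25,20.3,0,0,-0.237,8.5],[-1,-1.25,20.3,0,0,-0.237,3],[-1,-1.25,20.3,0,0,-0.237,3]],
  ],
  grip_force=40,
)

```text
time_s: 24.92
eef_pos: [439.5, -352.5, 13.7]
eef_rot: [-0.118, 0.993, -0.001, 0.001]
contact_force: [0.9, 0.7, -0.2]
gripper_width: 0.601
```

Emit:
arm_command(
  steps=[
    [[0,0,0,0,0,0,3],[0,0,0,0,0,0,3],[0,0,-5,0,0,0,3],[0,0,-11,0,0,0,3],[0,0,-14,0,0,0,3],[0,0,-14,0,0,0,3]],
  ],
)

```text
time_s: 25.68
eef_pos: [439.7, -352.8, 155.0]
eef_rot: [-0.118, 0.993, -0.001, 0.001]
contact_force: [0.2, 0.2, -2.0]
gripper_width: 0.534
```

```bash
python3 - <<'E'
from h import *
s=monitor.state();print(s['eef_pos'],s['gripper_width']*85.4)
go(650.8,-121.0,110,185.6)
E
```

```text
[ 439.67622919 -352.76878148  154.98283573] 45.61081443689253
shift [-25.95  17.59   4.5 ] turn [-0.003  0.003  0.139] from [ 439.7 -352.8  155. ]
```

Emit:
arm_command(
  steps=[
    [[-26,17.6,0,0,0,0.139,3],[-26,17.6,0,0,0,0.139,3],[-26,17.6,0,0,0,0.139,3],[-26,17.6,0,0,0,0.139,3],[-26,17.6,4,0,0,0.139,3],[-26,17.6,7.5,0,0,0.139,3],[-26,17.6,7.5,0,0,0.139,3],[-26,17.6,7.5,0,0,0.139,3]],
  ],
)

```text
time_s: 26.68
eef_pos: [650.4, -121.2, 78.8]
eef_rot: [-0.048, 0.999, -0.0, 0.0]
contact_force: [0.7, 0.1, -1.3]
gripper_width: 0.531
```

```bash
python3 - <<'E'
from h import *
s=monitor.state();p=viewer.capture('wrist');print(s['eef_pos'],s['gripper_width']*85.4)
import pickle; pickle.dump((s,p),open('w7.pkl','wb'))
v=edgefit(p,s,rackmodel(),[638.8,1.1,5.6],step=(2,2,1),sigs=(2,1)); print('rack',v)
go(650.8,-121.0,33.5,185.6)
E
```

```text
[ 650.42517485 -121.1780345    78.81635539] 45.330903200459424
rack (array([638.96637479,   2.67023538,   5.45183474]), np.float64(2.6715328693389893))
shift [-0.01  0.03  4.58] turn [-0.001  0.002 -0.001] from [ 650.7 -121.3   79.3]
```

Emit:
arm_command(
  steps=[
    [[0,0.05,1.5,0,0,0,3],[0,0.05,3,0,0,0,3],[0,0.05,4,0,0,0,3],[0,0.05,4.5,0,0,0,3],[0,0.05,4.5,0,0,0,3],[0,0.05,4.5,0,0,0,3]],
  ],
)

```text
time_s: 27.48
eef_pos: [650.2, -119.8, 33.5]
eef_rot: [-0.049, 0.999, -0.0, -0.0]
contact_force: [-8.7, -1.2, 17.5]
gripper_width: 0.533
```

```bash
python3 -c "
from h import *
s=monitor.state();print(s['contact_force'],s['gripper_width']*85.4)
go(560,-310,240,180)"
```

```text
[-8.72047626 -1.23882234 17.48679568] 45.54736736762463
shift [ 10.85 -18.06 -20.64] turn [-0.001 -0.     0.098] from [ 650.2 -119.8   33.5]
```

Emit:
arm_command(
  steps=[
    [[0,0,0,0,0,0,5.6],[0,0,0,0,0,0,5.6],[0,0,-3,0,0,0,5.6],[0,0,-8,0,0,0,5.6],[0,0,-14,0,0,0,8.5],[6,5,-20,0,0,0.098,8.5],[6,11,-20,0,0,0.098,8.5],[6,11,-20,0,0,0.098,8.5]],
  ],
)

```text
time_s: 28.48
eef_pos: [579.3, -12.6, 234.0]
eef_rot: [-0.002, 1.0, 0.001, 0.001]
contact_force: [0.1, 0.1, -0.1]
gripper_width: 0.998
```

Emit:
arm_command(
  steps=[
    [[0,0,0,0,0,0,8.5],[0,0,0,0,0,0,8.5]],
  ],
)

```text
time_s: 28.72
eef_pos: [580.2, -17.2, 232.0]
eef_rot: [0.001, 1.0, -0.0, -0.0]
contact_force: [-0.3, -0.6, -0.4]
gripper_width: 0.996
```

```bash
python3 - <<'E'
from h import *
s=monitor.state(); p=viewer.capture('wrist'); print(np.round(s['eef_pos'],1))
M=[];V=[]
for i,w in((2,25),(3,32),(4,39),(5,46)):
    c=place([[0,SLOT[i],0]],638.8,1.1,5.58)[0]; m=carton(w)+[0,0,20]
    v,f=edgefit(p,s,m,[c[0],c[1],5.6],step=(3,3,1),sigs=(2,1)); a=np.radians(5.58); d=v[:2]-c[:2]
    print(i,np.round(v,1),round(f,2),'off along/across',np.round([d[0]*np.cos(a)+d[1]*np.sin(a),-d[0]*np.sin(a)+d[1]*np.cos(a)],1)); M.append(m);V.append(v)
overlay(p,s,M,V,'ov8.png',(60,340,60,560),1.5)
E
```

```text
[580.2 -17.2 232. ]
2 [621.7  81.9   5.8] 6.12 off along/across [-9.2 -0.4]
3 [628.9  21.5   5.8] 4.23 off along/across [-7.8  0.3]
4 [649.3 -47.4   5.2] 3.07 off along/across [ 5.8 -1.8]
5 [ 650.4 -120.6    5.6] 4.96 off along/across [-0.3  0.7]
```

View pics/ov8.png

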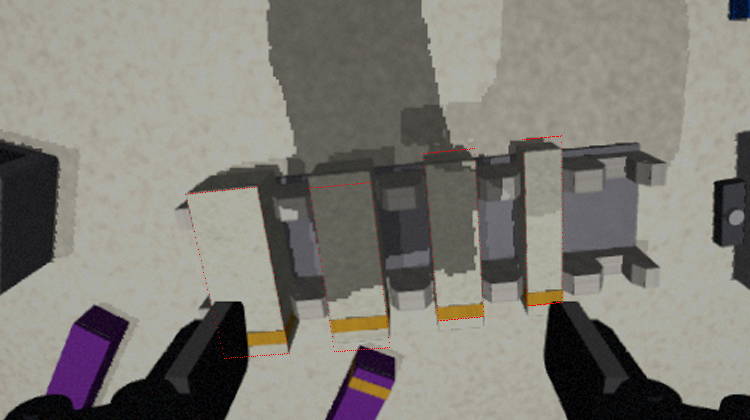

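All four cartons are down in their slots: 25 mm at (543,225), 32 at (455,240), 39 at (350,265), 46 at (240,270). Slot 1 is empty. Now the key.

Emit:
arm_command(
  steps=[
    [[1,-30.5,0,0,0,0,8.5],[1,-30.5,0,0,0,0,8.5],[1,-30.5,0,0,0,0,8.5],[1,-30.5,0,0,0,0,8.5],[1,-30.5,0,0,0,0,8.5],[1,-30.5,0,0,0,0,8.5],[1,-30.5,0,0,0,0,8.5],[1,-30.5,0,0,0,0,8.5]],
  ],
)

```text
time_s: 29.78
eef_pos: [570.2, -320.2, 232.5]
eef_rot: [-0.001, 1.0, 0.0, -0.0]
contact_force: [-0.2, 1.3, 0.3]
gripper_width: 0.998
```

```bash
python3 - <<'E'
from h import *
s=monitor.state(); p=viewer.capture('wrist'); print(np.round(s['eef_pos'],1),np.round(s['joints'],2)); save(p,'w9.png')
M=[];V=[]
for n,m,st in(('sbox',sbox,(4,4,1.5)),('bow',bow,(4,4,8))):
    for yw in ((-14.7,) if n=='sbox' else (-14.7,75.3)):
        v,f=edgefit(p,s,m,[611,-322,yw],step=st,sigs=(2,1)); print(n,np.round(v,1),round(f,2)); M.append(m);V.append(v)
overlay(p,s,M[:1],V[:1],'ov9.png',(80,330,160,480),2.4)
E
```

```text
[ 570.2 -320.2  232.5] [ 0.57  0.85 -0.28  1.14  0.22  1.18  1.87]
sbox [ 612.6 -324.7  -15.2] 6.34
bow [ 612.  -325.5  -12.4] 5.73
bow [ 612.  -325.5  -12.6] 5.74
```

View pics/ov9.png

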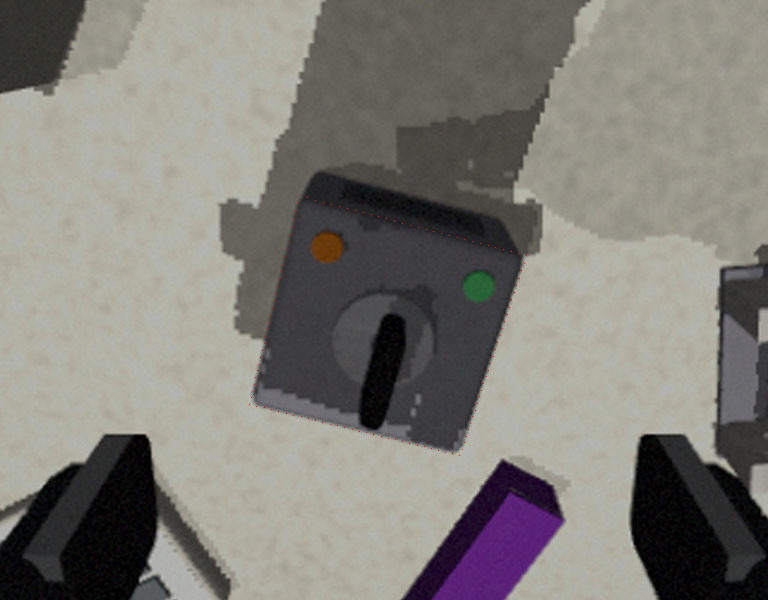

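```bash
python3 -c "
from h import *
go(612.3,-325,84,166.5)"
```

```text
shift [-4.21 -0.49 14.86] turn [ 0.    -0.     0.237] from [ 570.2 -320.2  232.6]
```

Emit:
arm_command(
  steps=[
    [[-4.2,-0.5,3,0,0,0.15,5],[-4.2,-0.5,7,0,0,0.237,5],[-4.2,-0.5,10,0,0,0.237,5],[-4.2,-0.5,13,0,0,0.237,5],[-4.2,-0.5,14.8,0,0,0.237,5],[-4.2,-0.5,14.8,0,0,0.237,5],[-4.2,-0.5,14.8,0,0,0.237,5]],
  ],
)

```text
time_s: 30.7
eef_pos: [612.6, -326.0, 85.9]
eef_rot: [0.118, 0.993, -0.0, 0.001]
contact_force: [0.5, 0.8, -0.5]
gripper_width: 0.584
```

Emit:
arm_command(
  steps=[
    [[0,0,0,0,0,0,0],[0,0,0,0,0,0,0],[0,0,0,0,0,0,0],[0,0,0,0,0,0,0],[0,0,0,0,0,0,0]],
  ],
  grip_force=50,
)

```text
time_s: 31.32
eef_pos: [612.6, -324.4, 85.3]
eef_rot: [0.118, 0.993, 0.001, 0.0]
contact_force: [-2.5, 8.8, 7.4]
gripper_width: 0.101
```

```bash
python3 -c "
from h import *
s=monitor.state();print(s['eef_pos'],s['gripper_width']*85.4,s['contact_force'],s['wrist_torque'])
go(612.3,-325,84,166.5-63)"
```

```text
[ 612.57250855 -324.38613143   85.34312623] 8.608066374212815 [-2.46954425  8.77294286  7.37979283] [ 1.73978557  0.38942793 -0.20168962]
shift [ 0.01 -0.07  0.13] turn [ 2.000e-03 -1.000e-03  1.099e+00] from [ 612.6 -324.4   85.3]
```

Emit:
arm_command(
  steps=[
    [[0,0.1,0,0,0,0.15,0],[0,0.1,0,0,0,0.3,0],[0,0.1,0,0,0,0.45,0],[0,0.1,0,0,0,0.6,0],[0,0.1,0,0,0,0.75,0],[0,0.1,0,0,0,0.9,0],[0,0.1,0,0,0,0.98,0]],
  ],
)

```text
time_s: 32.2
eef_pos: [613.0, -323.6, 85.3]
eef_rot: [0.573, 0.82, 0.001, 0.0]
contact_force: [0.3, 7.1, 8.4]
gripper_width: 0.099
```

```bash
python3 -c "
from h import *
s=monitor.state();print(s['eef_pos'],s['gripper_width']*85.4,s['contact_force'],s['wrist_torque'],R.from_quat(s['eef_rot']).as_matrix()[:,0])"
```

```text
[ 613.03412325 -323.6173368    85.32624241] 8.449699670459172 [0.32942878 7.09757726 8.40775144] [ 1.48090815 -0.02160171  0.11063044] [-3.44015560e-01  9.38963570e-01  8.41738134e-04]
```

Emit:
arm_command(
  steps=[
    [[0,0,0,0,0,0.05,0],[0,0,0,0,0,0.1,0],[0,0,0,0,0,0.13,0],[0,0,0,0,0,0.13,0]],
  ],
)

```text
time_s: 32.7
eef_pos: [613.1, -323.6, 85.3]
eef_rot: [0.623, 0.782, 0.001, 0.0]
contact_force: [0.9, 7.2, 7.1]
gripper_width: 0.099
```

```bash
python3 -c "
from h import *
s=monitor.state();print(s['eef_pos'],s['gripper_width']*85.4,s['contact_force'],s['wrist_torque']);m=R.from_quat(s['eef_rot']).as_matrix()[:,0];print(np.degrees(np.arctan2(m[1],m[0])))"
```

```text
[ 613.12842022 -323.57814886   85.33113016] 8.4921395475012 [0.87205947 7.21337342 7.07626584] [ 1.50006193 -0.09744199  0.44673733]
102.88798480061828
```

The torque jumped from 0.11 to 0.45 N m, so the key is at the stop. I nudge it slightly further, then let go.

Emit:
arm_command(
  steps=[
    [[0,0,0,0,0,0.03,0],[0,0,0,0,0,0.03,0]],
  ],
)

```text
time_s: 32.95
eef_pos: [613.2, -323.5, 85.3]
eef_rot: [0.635, 0.773, 0.001, 0.0]
contact_force: [1.2, 6.3, 7.5]
gripper_width: 0.094
```

Emit:
arm_command(
  steps=[
    [[0,0,0,0,0,0,8.5],[0,0,0,0,0,0,8.5],[0,0,0,0,0,0,8.5],[0,0,0,0,0,0,8.5],[0,0,-6,0,0,0,8.5],[0,0,-12,0,0,0,8.5],[0,0,-15,0,0,0,8.5],[0,0,-15,0,0,0,8.5]],
  ],
)

```text
time_s: 33.95
eef_pos: [612.8, -325.3, 236.9]
eef_rot: [0.635, 0.772, 0.0, 0.002]
contact_force: [-0.6, -0.2, 0.1]
gripper_width: 0.994
```

```bash
python3 -c "
from h import *
go(450,-60,300,180)"
```

```text
shift [ 29.16 -10.84  -6.41] turn [ 1.000e-03  4.000e-03 -1.377e+00] from [ 612.8 -325.3  236.9]
```

Emit:
arm_command(
  steps=[
    [[29,-10.8,-8,0,0,-1.377,8.5],[29,-10.8,-8,0,0,-1.377,8.5],[29,-10.8,-8,0,0,-1.377,8.5],[29,-10.8,-8,0,0,-1.377,8.5],[29,-10.8,-8,0,0,-1.377,8.5],[29,-10.8,-8,0,0,-1.377,8.5],[29,-10.8,-8,0,0,-1.377,8.5],[29,-10.8,-8,0,0,-1.377,8.5]],
  ],
)

```text
time_s: 34.95
eef_pos: [450.0, -61.1, 313.9]
eef_rot: [-0.002, 1.0, 0.0, -0.001]
contact_force: [0.0, -0.9, -0.2]
gripper_width: 0.995
```

Emit:
arm_command(
  steps=[
    [[0,0,0,0,0,0,8.5],[0,0,0,0,0,0,8.5],[0,0,0,0,0,0,8.5]],
  ],
)

```text
time_s: 35.33
eef_pos: [450.3, -61.0, 314.4]
eef_rot: [0.0, 1.0, -0.0, -0.0]
contact_force: [-0.4, -0.2, -0.3]
gripper_width: 0.993
```

```bash
python3 - <<'E'
from h import *
s=monitor.state(); p=viewer.capture('wrist'); print(np.round(s['eef_pos'],1)); save(p,'w10.png')
cv2.imwrite('pics/w10b.png',cv2.resize(cv2.imread('pics/w10.png'),(800,500),interpolation=cv2.INTER_CUBIC))
E
```

```text
[450.3 -61.  314.4]
```

View pics/w10b.png

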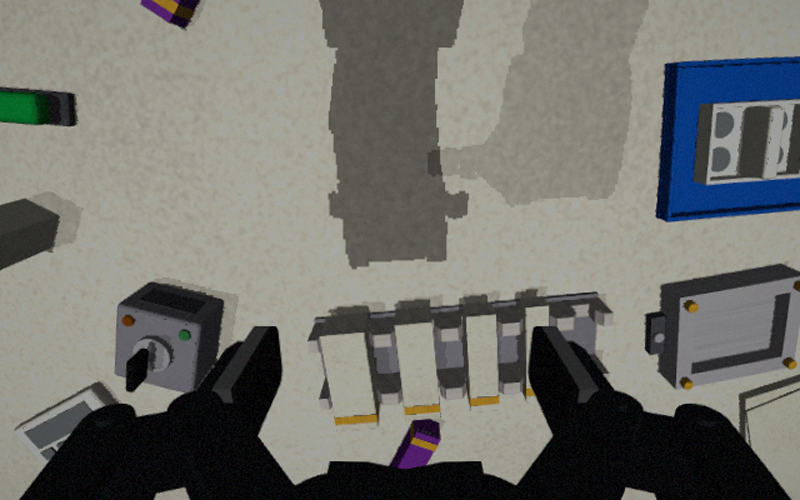

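```bash
python3 - <<'E'
from h import *
for n in('top','scene'):
    p=viewer.capture(n); save(p,'fin_'+n+'.png')
    for d in viewer.regions_of('carton1',p):
        m=d['pixels'];ys,xs=np.nonzero(m); print(n,round(d['confidence'],2),m.sum(),np.round(ray(p,[xs.mean(),ys.mean()],20)[0][:2]),np.round(p['pixels'][m].mean(0)))
    print('tray',[(np.round(d['point']),round(d['confidence'],2)) for d in viewer.recognise('pill_tray',p)])
s=monitor.state(); p=viewer.capture('wrist')
print('bow',edgefit(p,s,bow,[612,-325,-14],step=(3,3,6),sigs=(2,1)))
E
```

```text
top 0.79 272 [641.  17.] [117. 118. 109.]
top 0.79 297 [804. -58.] [73. 50. 83.]
top 0.78 223 [632.  78.] [115. 116. 107.]
top 0.74 260 [ 768. -286.] [72. 47. 83.]
top 0.56 407 [ 662. -123.] [116. 117. 108.]
top 0.55 324 [654. -49.] [117. 118. 109.]
top 0.54 237 [ 246. -265.] [73. 49. 83.]
tray [(array([402., 296.,  14.]), 0.59)]
scene 0.95 587 [ 642. -116.] [133. 131. 120.]
scene 0.93 420 [806. -59.] [87. 49. 99.]
scene 0.81 442 [ 767. -284.] [ 99.  59. 110.]
scene 0.68 363 [632.  28.] [132. 130. 119.]
scene 0.67 285 [ 239. -258.] [ 87.  47. 100.]
scene 0.57 224 [630.  87.] [131. 129. 118.]
scene 0.56 506 [635. -39.] [134. 132. 121.]
tray [(array([405., 287.,  17.]), 0.55)]
bow (array([ 611.50325408, -323.61066188,  -12.80630887]), np.float64(5.571627140045166))
```

View pics/fin_top.png

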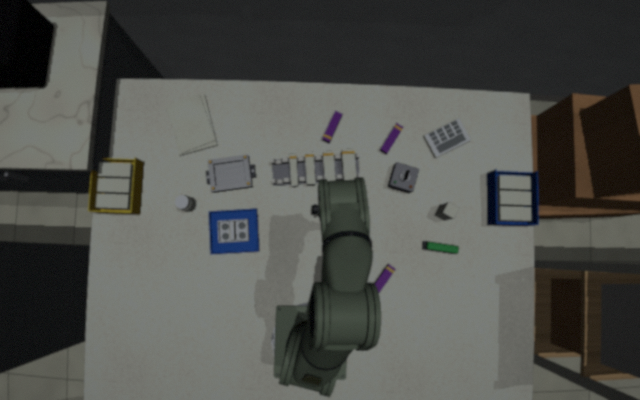

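The final top view shows the pill tray flat in the blue tray at (234,231) and four cartons in the rack at (293,170), (311,169), (329,168) and (348,166). There is no other white carton on the counter. The bystanders are where they were, and the key is back at its rest angle (-12.8°, against -12.5° before turning).

```bash
python3 -c "
from station import manip,monitor
print(manip.finish_job(), monitor.state()['time_s'])"
```

```text
the job is handed in; nothing more can be done
the job is handed in; nothing more can be done
```

The machine is loaded, the key has been turned, and I handed the job in after about 36 s of the 210 s allowed.

- **Pill tray:** I lifted it out of the mould and laid it flat in the blue delivery tray. The last pictures show it there.
- **Cartons:** Four were on the counter (25, 32, 39 and 46 mm), and I lowered each into its own slot. For the 32, 39 and 46 mm cartons a contact force showed they reached the slot floor. The 25 mm one showed none, but it was lowered to floor height and looks seated. The 18 mm carton was absent, so slot 1 stays empty.
- **Key:** I turned it last, clockwise about 64° by the tool. The torque jumped from 0.11 to 0.45 N m, so I took that as the stop. After release it read -12.8°, against -12.5° before turning.
- **Bystanders:** The jar, upright box and stapler look unmoved, judged by eye only.

**Checks that disagreed or failed:**
- The fit of carton edges in the rack gave lengthwise offsets of -9, -8 and +6 mm for the 25, 32 and 39 mm cartons. In that picture the fit had locked on to wrong edges. By eye, and by the release positions, the cartons are about centred.
- Some early edge fits (mould, pill-tray ridge and small cartons) were wrong, and I replaced them with closer views.
- I viewed 16 pictures, two past the budget of 14.

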